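# Grade the cobbler's heel blocks by height

## Robot

A 6-joint arm with a two-finger parallel gripper is mounted at the origin on the work surface. World frame = base frame: x ahead of the robot, y to its left, z up, the work surface at z = 0. Lengths are in m, angles in rad, forces in N, time in s.
With the tool pointing down it reaches from about 0.35 to 0.975 m from the base axis. Payload 4.9 kg.
Tool frame: the origin (TCP) lies midway between the tips of the shut fingers; the grasp point (between the pads) lies 19 mm behind it; x points along the fingers, y is the direction in which the jaws open and shut, and the axes are right-handed (so a half turn about x gives the same grasp; the last joint's range is limited). The gripper opens to 85 mm and grips with 20 to 120 N. Pads are 22 mm wide; open, the fingers measure 114 mm over their backs; the gripper's body (76 mm by 85 mm) begins 54 mm behind the grasp point. The pads swing forward as they close: fully open they stand 13 mm farther back than shut.
Start: joints at [1.135, 0.053, 1.613, -0, 1.476, -0.119], TCP at [0.195, 0.594, 0.231] pointing down, gripper open.
Joint ranges: [-3.01, 3.01], [-1.01, 2.22], [0.06, 2.58], [-1.02, 4.17], [0.09, 2.62], [-3.14, 3.14]. Speed limits (rad/s): [2.57, 2.57, 3.14, 3.14, 3.14, 3.14].

## Interface

Orientations are given as a rotation vector (axis times angle).
In Python, from station import ctrl gives the robot as it stands.
- The arm moves only by the shell command python3 -m handwheel 'ROWS' [FORCE]. ROWS is JSON, a list of rows, each a list of 3 entries, a list of its own where there are three numbers: the finger opening in m, from 0 to 0.0854, then the shift along the tool's x, y, z in m, then the turn, a rotation vector about the tool's x, y, z in degrees. In form: [[claw, [dx, dy, dz], [ax, ay, az]], ...]. A call has 1 to 10 rows; each row shifts and turns the commanded pose from where the row before left it, along the tool's axes as they then stand; what a row does not reach is not made up. A row lasts 1/12 s, in which the tool goes at most 41.7 mm and 7.16 degrees, less where a joint would pass 70% of its speed; a pose out of reach is approached as far as the arm can. A call with a gripper value outside its range is refused whole. The fingers move at their own pace and stop on an object; FORCE is the grip in N (left out, the last holds). Time passes only in rows, so rows that do not move let the fingers close. It gives the time, the measured TCP pose, the force and the opening at its end, in the units of the state.
- ctrl.get_obs(): the state, without advancing time (a new reading comes with each control period).
- ctrl.get_image(name): name is "scene" or "top" or "wrist"; returns the picture (400x640x3 uint8, red, green, blue); there is no depth.
- ctrl.camera_params(name): a dict with "vertical_fov" (degrees; the focal length in pixels is half the picture's height over the tangent of half this angle, whatever the lens; pixels are square), "cx", "cy" (the principal point, pixels), "rvec" (rotation vector, rad) and "tvec" (3), from world to camera coordinates, as OpenCV has them; the wrist camera has in their place "T_tool_cam" (4x4, takes a point from camera to tool coordinates, whose origin is the TCP and whose axes are the tool frame's). Camera axes: x right, y down, z forward; pixel columns grow to the right and rows downward; lengths in m; the calibration is good to about 2 mm. A picture is of the moment at which its call begins: read the wrist's pose just before it. camera_params takes no time and is no camera call.
- ctrl.finish_job(): hands the job in, once; it reports no verdict.
Trained networks look in the newest picture that a camera, given by its name, has taken for a name from the list of things; names that differ only in an ending like _2 or _b are one class to them, and where a whole thing is asked for, a point or a joint stands for the part that bears it (a point fixed in the world has none). Each returns a list of dicts, best first, with "score" (0 to 1); they miss things now and then, are a little off and sometimes report something else, mostly with a low value. They report only what shows in the picture. A call takes as long as a camera call.
- ctrl.look_for(thing, camera): "box" ([centre column, centre row, width, height] in pixels, round what is visible of it).
- ctrl.silhouettes(thing, camera): "mask" (400x640 bool, what is visible of it) and "box" ([centre column, centre row, width, height] in pixels, round what is visible of it).
- ctrl.tip_of(thing, camera): "centre" ([row, column] in pixels: a listed point, or the origin of a listed thing).
The state is a dict: "t": time; "q": joint angles; "dq": joint speeds; "effort": joint torques, N m; "tool_pos": TCP position; "tool_rot": TCP orientation; "contact_force": force on the tool from outside, world axes, zero at the start; "wrist_torque": the same for the moment, N m; "opening": finger opening in m.
Only numpy, scipy, OpenCV 4.12 (cv2) and the standard library are available. Lean on these libraries where they do the work, as an engineer would, in place of code of your own. Each camera call takes 0.05 s, during which the arm holds its last target.

## Task

Line up the four leather heel blocks in order of height on the board, one standing upright and centred on each cork pad: the tallest on the pad next to the brass post, then each next shorter one, so that the shortest ends farthest from the post. Turn each so that its flat face is parallel to the row of pads (facing either way), and do not push the glass jar about.

Things in the scene. Friction and masses are not known exactly. Their poses are not given: they have to be found in the camera images.
- heel_63: the tallest of four loose stacked-leather heel blocks (brown layers, black rubber top, brass nail heads), standing: 63 mm high, D-shaped from above with upright sides, 46 mm deep along x from flat front face (-x side) to the crown of the round back (+x), 42 mm wide along y. Origin: mid depth and mid width, on the underside; z up. 50 to 125 g
- heel_50: the second tallest of four loose stacked-leather heel blocks (brown layers, black rubber top, brass nail heads), standing: 50 mm high, D-shaped from above with upright sides, 50 mm deep along x from flat front face (-x side) to the crown of the round back (+x), 46 mm wide along y. Origin: mid depth and mid width, on the underside; z up. 50 to 125 g
- heel_37: the third tallest of four loose stacked-leather heel blocks (brown layers, black rubber top, brass nail heads), standing: 37 mm high, D-shaped from above with upright sides, 54 mm deep along x from flat front face (-x side) to the crown of the round back (+x), 50 mm wide along y. Origin: mid depth and mid width, on the underside; z up. 50 to 125 g
- heel_24: the shortest of four loose stacked-leather heel blocks (brown layers, black rubber top, brass nail heads), standing: 24 mm high, D-shaped from above with upright sides, 58 mm deep along x from flat front face (-x side) to the crown of the round back (+x), 54 mm wide along y. Origin: mid depth and mid width, on the underside; z up. 50 to 125 g
- pad1: square cork pad 1 of 4, counted from the +y end of the row; 66 mm square, set flush in the top of a fixed dark wooden board (100 by 420 mm, 12 mm thick). The pads lie in a straight row along the board, 82 mm between centres. Origin: centre of the upper face, 12 mm above the bench; its x axis runs across the board, its y axis along the row
- pad2: square cork pad 2 of 4, counted from the +y end of the row; 66 mm square, set flush in the top of a fixed dark wooden board (100 by 420 mm, 12 mm thick). The pads lie in a straight row along the board, 82 mm between centres. Origin: centre of the upper face, 12 mm above the bench; its x axis runs across the board, its y axis along the row
- pad3: square cork pad 3 of 4, counted from the +y end of the row; 66 mm square, set flush in the top of a fixed dark wooden board (100 by 420 mm, 12 mm thick). The pads lie in a straight row along the board, 82 mm between centres. Origin: centre of the upper face, 12 mm above the bench; its x axis runs across the board, its y axis along the row
- pad4: square cork pad 4 of 4, counted from the +y end of the row; 66 mm square, set flush in the top of a fixed dark wooden board (100 by 420 mm, 12 mm thick). The pads lie in a straight row along the board, 82 mm between centres. Origin: centre of the upper face, 12 mm above the bench; its x axis runs across the board, its y axis along the row
- post: fixed brass post with a ball top, 18 mm thick and 66 mm high, standing on the board 67 mm beyond the centre of the last pad at one end of the row (either end: it marks the tall end). Origin: centre of its foot, on the board's top. At the board's other end is only a flat wooden button 8 mm high
- jar: glass jar with a blue lid, loose bystander, 68 mm diameter, 100 mm high, standing on the bench beside one end of the board; origin at the centre of its underside. A flat metal tin (72 mm diameter, 28 mm high) stands in the same way beyond the other end, and a shoe brush lies between the robot and the heels

How it is judged:
At the end, for the whole second after the job is handed in: All four heel blocks stand upright (within 0.08 rad) and at rest on the board, in descending height from the post, each with its centre within 12 mm of its pad's centre and its flat face within 0.25 rad of parallel to the row (either way round) (((horizontal distance between post and pad1 below 0.12 m and horizontal distance between heel_63 and pad1 below 0.012 m and angle between the x axis of heel_63 and the x axis of pad1, either way round below 0.25 rad and horizontal distance between heel_50 and pad2 below 0.012 m and angle between the x axis of heel_50 and the x axis of pad2, either way round below 0.25 rad and horizontal distance between heel_37 and pad3 below 0.012 m and angle between the x axis of heel_37 and the x axis of pad3, either way round below 0.25 rad and horizontal distance between heel_24 and pad4 below 0.012 m and angle between the x axis of heel_24 and the x axis of pad4, either way round below 0.25 rad) or (horizontal distance between post and pad4 below 0.12 m and horizontal distance between heel_63 and pad4 below 0.012 m and angle between the x axis of heel_63 and the x axis of pad4, either way round below 0.25 rad and horizontal distance between heel_50 and pad3 below 0.012 m and angle between the x axis of heel_50 and the x axis of pad3, either way round below 0.25 rad and horizontal distance between heel_37 and pad2 below 0.012 m and angle between the x axis of heel_37 and the x axis of pad2, either way round below 0.25 rad and horizontal distance between heel_24 and pad1 below 0.012 m and angle between the x axis of heel_24 and the x axis of pad1, either way round below 0.25 rad)) and z of heel_63 in the frame of pad1 between -0.004 and 0.004 m and angle between each of heel_63, heel_50, heel_37, heel_24's own z axis and vertical below 0.08 rad and linear speed of each of heel_63, heel_50, heel_37, heel_24 below 0.02 m/s and angular speed of each of heel_63, heel_50, heel_37, heel_24 below 0.2 rad/s and z of heel_50 in the frame of pad1 between -0.004 and 0.004 m and z of heel_37 in the frame of pad1 between -0.004 and 0.004 m and z of heel_24 in the frame of pad1 between -0.004 and 0.004 m); the robot touches nothing.
It fails at once if the glass jar is pushed more than 30 mm or tipped (distance of jar from where it was at the start of the episode above 0.03 m or angle between jar's own z axis and vertical above 0.3 rad).
It also fails if it takes over 99 s, if anything falls off the work surface, if the arm or the gripper's body presses on something with over 40 N, if the wrist force passes 120 N, or if a joint passes its speed limit or range.

## Working session

There is one attempt and no reset: what is moved stays moved. The work goes in short steps, Python scripts to look and compute and a shell command to move; the robot and the scene stay as the last step left them, time stands still between calls to the robot, and variables do not carry over. Pictures are saved under pics/ and viewed, and the job is handed in when it is done.

```bash
ls; mkdir -p pics
python3 - <<'E'
from station import ctrl
import cv2
o=ctrl.get_obs();print(o['t'],o['tool_pos'],o['tool_rot'],o['opening'])
for n in ("scene","top"):
    im=ctrl.get_image(n);cv2.imwrite(f"pics/{n}0.png",im[:,:,::-1]);print(n,ctrl.camera_params(n))
print(ctrl.camera_params("wrist"))
E
```

```text
pics
0.0 [0.1944431  0.59330898 0.23004167] [ 0.24701435  1.55698402 -0.25024477] 0.08524574239750159
scene {'vertical_fov': 51.218492866392126, 'cx': 327.1045664714816, 'cy': 197.2923627588273, 'rvec': array([ 1.96743533,  1.76777709, -0.55963137]), 'tvec': array([-0.04753174, -0.43159562,  1.35102156])}
top {'vertical_fov': 44.668653376478204, 'cx': 319.72361795271314, 'cy': 206.76537217326666, 'rvec': array([ 2.17416842, -2.20522332,  0.04608009]), 'tvec': array([0.0138275 , 0.5504155 , 1.36607328])}
{'vertical_fov': 64.42943500773768, 'cx': 321.618722200652, 'cy': 198.82591993993745, 'T_tool_cam': array([[ 4.02194204e-05, -2.89532438e-01,  9.57168202e-01,
        -1.42891697e-01],
       [ 9.99999973e-01, -2.09339430e-04, -1.05341960e-04,
         4.09239387e-04],
       [ 2.30872960e-04,  9.57168179e-01,  2.89532421e-01,
        -7.31879357e-02],
       [ 0.00000000e+00,  0.00000000e+00,  0.00000000e+00,
         1.00000000e+00]])}
```

View pics/scene0.png

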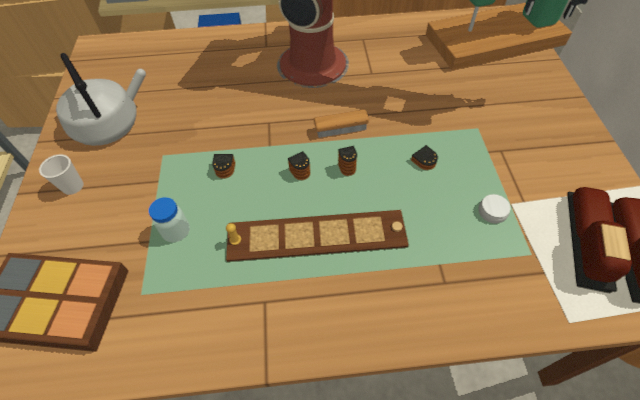

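View pics/top0.png

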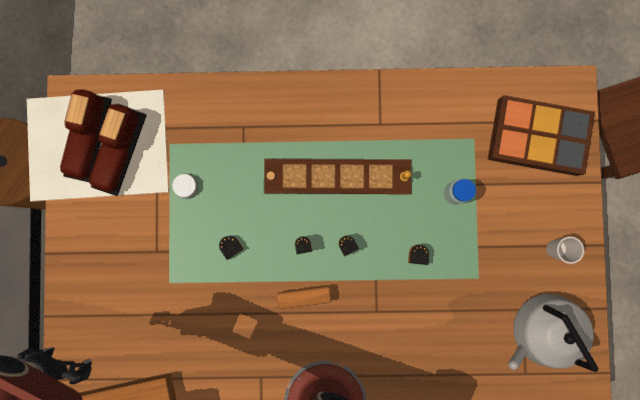

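```bash
cat > h.py <<'E'
from station import ctrl
import numpy as np, cv2
from scipy.spatial.transform import Rotation as R
def cam(n):
    p=ctrl.camera_params(n)
    f=200/np.tan(np.radians(p['vertical_fov']/2)); K=np.array([[f,0,p['cx']],[0,f,p['cy']],[0,0,1]])
    if n=='wrist':
        o=ctrl.get_obs();T=np.eye(4);T[:3,:3]=R.from_rotvec(o['tool_rot']).as_matrix();T[:3,3]=o['tool_pos']
        W=np.linalg.inv(T@p['T_tool_cam']);return K,W[:3,:3],W[:3,3]
    return K,R.from_rotvec(p['rvec']).as_matrix(),np.array(p['tvec'])
def unproj(c,uv,z):
    K,Rm,t=c;uv=np.atleast_2d(uv).astype(float)
    d=(np.c_[uv,np.ones(len(uv))]@np.linalg.inv(K).T)@Rm; o=-Rm.T@t
    return (o+d*((z-o[2])/d[:,2])[:,None])[:,:2]
def proj(c,P):
    K,Rm,t=c;P=np.atleast_2d(P);q=(P@Rm.T+t)@K.T;return q[:,:2]/q[:,2:]
E
python3 - <<'E'
from h import *
o=ctrl.get_obs();print(R.from_rotvec(o['tool_rot']).as_matrix().round(3))
ims=ctrl.get_image('top')
c=cam('top')
H=dict(heel_63=.063,heel_50=.05,heel_37=.037,heel_24=.024,pad1=.012,pad2=.012,pad3=.012,pad4=.012,post=.078,jar=.1)
for n,h in H.items():
    r=ctrl.look_for(n,'top')
    print(n,[(np.round(x['score'],2),np.round(x['box'],1),unproj(c,x['box'][:2],h).round(3)[0]) for x in r[:4]])
E
```

```text
[[-0.001  0.312  0.95 ]
 [-0.002  0.95  -0.312]
 [-1.    -0.002 -0.   ]]
heel_63 [(np.float64(0.84), array([418.6, 254. ,  18.1,  21.3]), array([ 0.416, -0.261])), (np.float64(0.76), array([303.5, 247.3,  14.7,  13.5]), array([0.438, 0.051])), (np.float64(0.75), array([232.3, 246.8,  18.7,  23.6]), array([0.442, 0.246])), (np.float64(0.73), array([347.5, 247.2,  20.3,  19.8]), array([ 0.437, -0.069]))]
heel_50 [(np.float64(0.84), array([418.6, 254. ,  18.1,  21.3]), array([ 0.415, -0.264])), (np.float64(0.76), array([303.5, 247.3,  14.7,  13.5]), array([0.438, 0.052])), (np.float64(0.75), array([232.3, 246.8,  18.7,  23.6]), array([0.442, 0.248])), (np.float64(0.73), array([347.5, 247.2,  20.3,  19.8]), array([ 0.436, -0.069]))]
heel_37 [(np.float64(0.84), array([418.6, 254. ,  18.1,  21.3]), array([ 0.414, -0.266])), (np.float64(0.76), array([303.5, 247.3,  14.7,  13.5]), array([0.437, 0.052])), (np.float64(0.75), array([232.3, 246.8,  18.7,  23.6]), array([0.441, 0.251])), (np.float64(0.73), array([347.5, 247.2,  20.3,  19.8]), array([ 0.436, -0.07 ]))]
heel_24 [(np.float64(0.84), 
[... 1271 characters left out ...]
]), array([ 0.636, -0.169]))]
pad4 [(np.float64(0.93), array([321.8, 175.2,  23.9,  28.3]), array([ 0.641, -0.001])), (np.float64(0.81), array([294.9, 174.6,  23.1,  19.4]), array([0.644, 0.076])), (np.float64(0.72), array([352.3, 176. ,  28. ,  20.6]), array([ 0.637, -0.088])), (np.float64(0.71), array([380.8, 175.8,  26.8,  19.3]), array([ 0.636, -0.169]))]
post [(np.float64(0.71), array([380.6, 176.4,  27.1,  21.1]), array([ 0.627, -0.161])), (np.float64(0.41), array([405.4, 177.1,  12.5,  10.9]), array([ 0.624, -0.228]))]
jar [(np.float64(0.79), array([460.4, 189.6,  34.8,  30.8]), array([ 0.586, -0.369])), (np.float64(0.22), array([417.8, 255.8,  20.2,  22.3]), array([ 0.413, -0.252]))]
```

```bash
python3 -m handwheel '[[0.085,[-0.006,-0.025,0.019],[0,0,0]],[0.085,[-0.006,-0.025,0.019],[0,0,0]],[0.085,[-0.006,-0.025,0.019],[0,0,0]],[0.085,[-0.006,-0.025,0.019],[0,0,0]],[0.085,[-0.006,-0.025,0.019],[0,0,0]],[0.085,[-0.006,-0.025,0.019],[0,0,0]],[0.085,[-0.006,-0.025,0.019],[0,0,0]],[0.085,[-0.006,-0.025,0.019],[0,0,0]],[0.085,[-0.006,-0.025,0.019],[0,0,0]],[0.085,[-0.006,-0.025,0.019],[0,0,0]]]'
python3 -m handwheel '[[0.085,[-0.006,-0.025,0.019],[0,0,0]],[0.085,[-0.006,-0.025,0.019],[0,0,0]],[0.085,[-0.006,-0.025,0.019],[0,0,0]],[0.085,[-0.006,-0.025,0.019],[0,0,0]],[0.085,[-0.006,-0.025,0.019],[0,0,0]],[0.085,[-0.006,-0.025,0.019],[0,0,0]],[0.085,[-0.006,-0.025,0.019],[0,0,0]],[0.085,[-0.006,-0.025,0.019],[0,0,0]],[0.085,[-0.006,-0.025,0.019],[0,0,0]],[0.085,[-0.006,-0.025,0.019],[0,0,0]]]'
python3 -m handwheel '[[0.085,[0,0,0],[-6,0,0]],[0.085,[0,0,0],[-6,0,0]],[0.085,[0,0,0],[-6.2,0,0]],[0.085,[0,0,0],[0,0,0]],[0.085,[0,0,0],[0,0,0]]]'
python3 - <<'E'
from h import *
o=ctrl.get_obs();print(o['t'],R.from_rotvec(o['tool_rot']).as_matrix().round(3),o['tool_pos'],o['dq'])
cv2.imwrite('pics/w1.png',ctrl.get_image('wrist')[:,:,::-1])
E
```

```text
t: 1.48
tool_pos: [0.2975, 0.2957, 0.2918]
tool_rot: [0.249, 1.556, -0.248]
contact_force: [1.0, 0.3, 0.3]
opening: 0.085
t: 2.32
tool_pos: [0.4002, -0.0012, 0.3519]
tool_rot: [0.249, 1.555, -0.249]
contact_force: [1.8, 0.7, 0.5]
opening: 0.0851
t: 2.73
tool_pos: [0.4, 0.0003, 0.3514]
tool_rot: [0.002, 1.571, -0.002]
contact_force: [-0.4, -1.0, -1.0]
opening: 0.0849
2.7333 [[ 0.     0.002  1.   ]
 [-0.     1.    -0.002]
 [-1.    -0.     0.   ]] [3.99989237e-01 3.36618329e-04 3.51406326e-01] [ 7.00575640e-03 -5.17368336e-05  2.23303363e-03  4.92399188e-04
 -7.66551565e-07  4.21953675e-03]
```

View pics/w1.png

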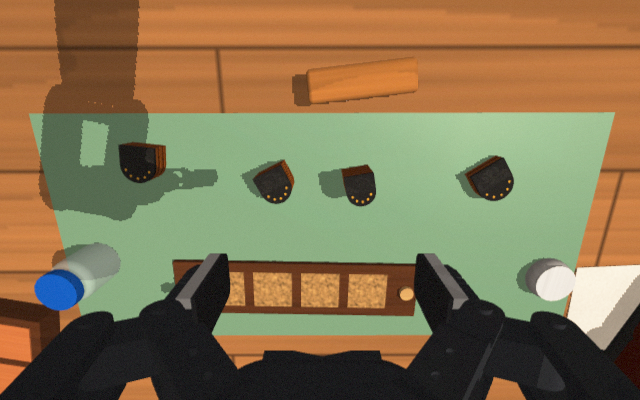

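```bash
cat >> h.py <<'E'
D={63:(.046,.042),50:(.050,.046),37:(.054,.050),24:(.058,.054)}
def dpoly(h,x,y,th):
    d,w=D[h];r=w/2;a=np.linspace(-np.pi/2,np.pi/2,30)
    P=np.r_[[[-d/2,-r]],np.c_[d/2-r+r*np.cos(a),r*np.sin(a)],[[-d/2,r]]]
    c,s=np.cos(th),np.sin(th);return P@np.array([[c,s],[-s,c]])+[x,y]
def fit(im,c,h,xy,z0=0.,lim=48,dbg=None):
    from scipy.optimize import minimize
    zt=z0+h/1000
    px=proj(c,[[xy[0],xy[1],zt]])[0]
    g=im.astype(int); m=((g.max(2)<lim)).astype(np.uint8)
    # nails: close
    m=cv2.morphologyEx(m,cv2.MORPH_CLOSE,np.ones((3,3)))
    n,l,st,ce=cv2.connectedComponentsWithStats(m)
    k=min((i for i in range(1,n) if st[i,4]>60),key=lambda i:np.hypot(*(ce[i]-px)))
    m=(l==k).astype(np.uint8)
    ct=max(cv2.findContours(m,0,2)[0],key=cv2.contourArea);mm=np.zeros_like(m);cv2.drawContours(mm,[cv2.convexHull(ct)],-1,1,-1)
    S=8; x0,y0,w,h_=cv2.boundingRect(mm);x0-=8;y0-=8;w+=16;h_+=16
    sub=cv2.resize(mm[y0:y0+h_,x0:x0+w],None,fx=S,fy=S,interpolation=cv2.INTER_NEAREST)
    def cost(p):
        P=dpoly(h,p[0],p[1],p[2]);q=proj(c,np.c_[P,np.full(len(P),zt)])
        q=((q-[x0,y0]+.5)*S).astype(np.int32);r=np.zeros_like(sub);cv2.fillPoly(r,[q],1)
        return 1-(r&sub).sum()/(r|sub).sum()
    cx,cy=unproj(c,ce[k],zt)[0];best=None
    for th in np.arange(0,2*np.pi,np.pi/6):
        r=minimize(cost,[cx,cy,th],method='Nelder-Mead',options=dict(initial_simplex=[[cx,cy,th],[cx+.004,cy,th],[cx,cy+.004,th],[cx,cy,th+.3]],xatol=1e-4,fatol=1e-4,maxiter=150))
        if best is None or r.fun<best.fun:best=r
    return best.x[0],best.x[1],(np.degrees(best.x[2])+180)%360-180,1-best.fun,int(mm.sum())
E
python3 - <<'E'
from h import *
im=cv2.imread('pics/w1.png');c=cam('wrist')
for px in [(142,160),(272,182),(359,186),(490,178)]:
    for h in D:
        xy=unproj(c,px,h/1000)[0]; print(px,h,np.round(fit(im,c,h,xy),4))
im=cv2.imread('pics/top0.png');c=cam('top');print('top')
for h,xy in {37:(.414,-.266),50:(.436,-.069),63:(.438,.051),24:(.441,.253)}.items(): print(h,np.round(fit(im,c,h,xy),4))
E
```

```text
(142, 160) 63 [ 4.0610e-01 -2.5200e-01 -5.5903e+00  7.7080e-01  1.2020e+03]
(142, 160) 50 [ 4.0950e-01 -2.6010e-01 -5.1365e+00  8.6200e-01  1.2020e+03]
(142, 160) 37 [ 4.1240e-01 -2.6810e-01 -5.8961e+00  9.4610e-01  1.2020e+03]
(142, 160) 24 [ 4.1490e-01 -2.7570e-01 -7.8808e+00  9.5440e-01  1.2020e+03]
(272, 182) 63 [ 4.38700e-01 -6.58000e-02  2.70611e+01  9.12900e-01  9.50000e+02]
(272, 182) 50 [ 4.4250e-01 -6.8000e-02  2.6195e+01  9.6530e-01  9.5000e+02]
(272, 182) 37 [ 4.46800e-01 -6.98000e-02  2.66927e+01  8.87400e-01  9.50000e+02]
(272, 182) 24 [ 4.51600e-01 -7.28000e-02  2.72421e+01  8.11700e-01  9.50000e+02]
(359, 186) 63 [4.44000e-01 5.51000e-02 1.12209e+01 9.63400e-01 8.55000e+02]
(359, 186) 50 [4.4800e-01 5.6700e-02 9.5197e+00 8.9120e-01 8.5500e+02]
(359, 186) 37 [4.5200e-01 5.7000e-02 6.3564e+00 8.0550e-01 8.5500e+02]
(359, 186) 24 [4.5660e-01 6.2000e-02 9.7544e+00 7.3600e-01 8.5500e+02]
(490, 178) 63 [ 4.28900e-01  2.37200e-01 -6.05935e+01  7.24300e-01  1.22500e+03]
(490, 178) 50 [4.34500e-01 2.48600e-01 3.24863e+01 8.08900e-01 1.22500e+03]
(490, 178) 37 [4.38900e-01 2.55500e-01 3.31071e+01 8.91800e-01 1.22500e+03]
(490, 178) 24 [4.42600e-01 2.62700e-01 3.42145e+01 9.56400e-01 1.22500e+03]
top
37 [ 4.1400e-01 -2.6860e-01 -7.9114e+00  9.4360e-01  3.1200e+02]
50 [ 4.44300e-01 -6.88000e-02  2.55667e+01  9.02000e-01  2.51000e+02]
63 [4.450e-01 5.280e-02 8.460e+00 8.874e-01 2.130e+02]
24 [4.4430e-01 2.6130e-01 3.4219e+01 9.3120e-01 3.4200e+02]
```

Run:
```python
from h import *
for f,n in (('top0','top'),('w1','wrist')):
    im=cv2.imread(f'pics/{f}.png');c=cam(n)
    hsv=cv2.cvtColor(im,cv2.COLOR_BGR2HSV)
    q=proj(c,[[.64,-.046,.012]])[0];print(n,q)
    m=cv2.inRange(im,(50,100,130),(160,200,235)); 
    w=np.zeros_like(m);P=proj(c,[[.595,.115,.012],[.595,-.21,.012],[.685,-.21,.012],[.685,.115,.012]]).astype(np.int32)
    cv2.fillPoly(w,[P],255);m&=w
    m=cv2.morphologyEx(cv2.medianBlur(m,3),cv2.MORPH_CLOSE,np.ones((3,3)))
    k,l,st,ce=cv2.connectedComponentsWithStats(m)
    for i in range(1,k):
        if st[i,4]>100:
            ct=max(cv2.findContours((l==i).astype(np.uint8),0,2)[0],key=cv2.contourArea)
            W=unproj(c,ct[:,0],.012).astype(np.float32)*1000
            print(st[i],unproj(c,ce[i],.012).round(4),cv2.minAreaRect(W))
    cv2.imwrite(f'pics/m_{n}.png',cv2.resize(im[140:330,160:480],None,fx=2.4,fy=2.4) if n=='wrist' else cv2.resize(im[140:280,200:480],None,fx=2.8,fy=2.8))
```

```text
top [337.5491957  175.20613368]
[283 164  23  24 508] [[0.6409 0.0779]] ((641.0302734375, 78.21234130859375), (62.854454040527344, 65.9140396118164), 89.29443359375)
[312 165  23  22 490] [[ 0.6401 -0.0038]] ((639.8153076171875, -4.495199203491211), (62.77360916137695, 60.15790939331055), 89.11781311035156)
[340 165  24  23 505] [[ 0.6374 -0.0857]] ((637.16943359375, -85.6995620727539), (65.49079132080078, 62.97512435913086), 89.14603424072266)
[369 165  23  23 523] [[ 0.636  -0.1669]] ((635.9334106445312, -166.7805633544922), (62.614105224609375, 63.140708923339844), 88.90010070800781)
wrist [295.13265793 290.80501747]
[226 272  19  34 514] [[ 0.6375 -0.1483]] ((636.0093994140625, -150.61256408691406), (31.722274780273438, 67.53633117675781), 85.84612274169922)
[ 253  272   39   35 1273] [[ 0.6363 -0.0855]] ((637.1422729492188, -85.90786743164062), (65.57238006591797, 66.51612091064453), 88.29801177978516)
[ 301  273   39   35 1277] [[ 0.6382 -0.0035]] ((638.9955444335938, -3.1273536682128906), (65.31069946289062, 67.13475799560547), 88.78218841552734)
[ 348  274   39   34 1272] [[0.6396 0.0785]] ((640.1398315429688, 78.73869323730469), (65.8504867553711, 65.7380599975586), 89.91834259033203)
```

View pics/m_top.png

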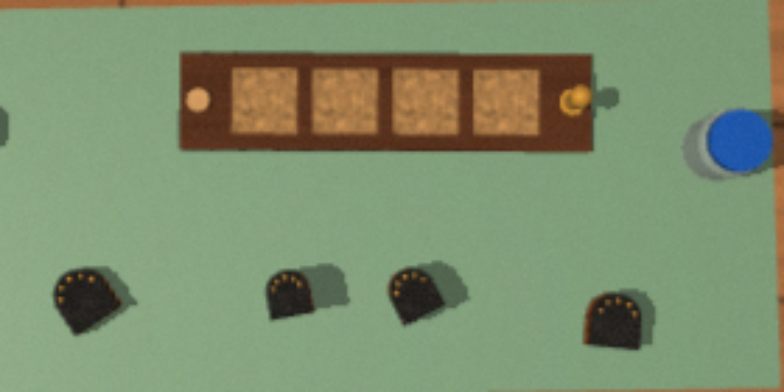

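```bash
cat > plan.py <<'E'
import sys
from h import *
x,y,z,yaw=map(float,sys.argv[1:5])
o=ctrl.get_obs();M=R.from_rotvec(o['tool_rot']).as_matrix()
cur=np.degrees(np.arctan2(M[1,1],M[0,1]))
t=np.radians(yaw);T=np.array([[0,np.cos(t),np.sin(t)],[0,np.sin(t),-np.cos(t)],[-1,0,0]])
d=(np.array([x,y,z])-o['tool_pos'])
print('t',o['t'],'pos',o['tool_pos'].round(4),'yaw',cur.round(2),'tilt',np.degrees(np.arccos(-M[2,0])).round(2),'open',round(o['opening'],4))
print('turn ax',round(cur-yaw,2),'then shift',(T.T@d).round(4), 'n',np.linalg.norm(d).round(3))
E
python3 -m handwheel '[[0.085,[0,0,0],[6.7,0,0]],[0.085,[0,0,0],[6.7,0,0]],[0.085,[0,0,0],[6.7,0,0]],[0.085,[0,0,0],[6.7,0,0]],[0.085,[0,0,0],[6.7,0,0]],[0.085,[0,0,0],[6.7,0,0]],[0.085,[0,0,0],[6.7,0,0]],[0.085,[0,0,0],[6.7,0,0]],[0.085,[0,0,0],[6.7,0,0]],[0.085,[0,0,0],[6.7,0,0]]]'
python3 -m handwheel '[[0.085,[0,0,0],[6.7,0,0]],[0.085,[0,0,0],[6.3,0,0]],[0.085,[0,0,0],[0,0,0]],[0.085,[0,0,0],[0,0,0]]]'
python3 plan.py .4445 .054 .11 10
```

```text
t: 3.62
tool_pos: [0.4, 0.0007, 0.3514]
tool_rot: [0.914, 1.37, -0.913]
contact_force: [-0.5, 0.4, 0.1]
opening: 0.0849
t: 3.95
tool_pos: [0.4, 0.0006, 0.3513]
tool_rot: [1.077, 1.288, -1.077]
contact_force: [-0.4, 0.1, -0.5]
opening: 0.0846
t 3.95 pos [0.4    0.0006 0.3513] yaw 10.17 tilt 0.01 open 0.0846
turn ax 0.17 then shift [ 0.2413  0.0531 -0.0449] n 0.251
```

```bash
python3 -m handwheel '[[0.085,[0.03,0.0066,-0.0056],[0,0,0]],[0.085,[0.03,0.0066,-0.0056],[0,0,0]],[0.085,[0.03,0.0066,-0.0056],[0,0,0]],[0.085,[0.03,0.0066,-0.0056],[0,0,0]],[0.085,[0.03,0.0066,-0.0056],[0,0,0]],[0.085,[0.03,0.0066,-0.0056],[0,0,0]],[0.085,[0.03,0.0066,-0.0056],[0,0,0]],[0.085,[0.03,0.0066,-0.0056],[0,0,0]],[0.085,[0,0,0],[0,0,0]],[0.085,[0,0,0],[0,0,0]]]'
python3 - <<'E'
from h import *
im=ctrl.get_image('wrist');cv2.imwrite('pics/w2.png',im[:,:,::-1]);print(np.round(fit(im,cam('wrist'),63,(.4445,.054)),4))
E
python3 plan.py .4445 .054 .02 10
```

```text
t: 4.78
tool_pos: [0.4428, 0.054, 0.1098]
tool_rot: [1.076, 1.292, -1.081]
contact_force: [-0.1, -0.0, -0.6]
opening: 0.085
[4.47000e-01 5.49000e-02 1.02082e+01 9.67900e-01 4.04600e+03]
t 4.8333 pos [0.4443 0.0537 0.1119] yaw 10.12 tilt 0.02 open 0.0847
turn ax 0.12 then shift [ 0.0919  0.0003 -0.0003] n 0.092
```

View pics/w2.png

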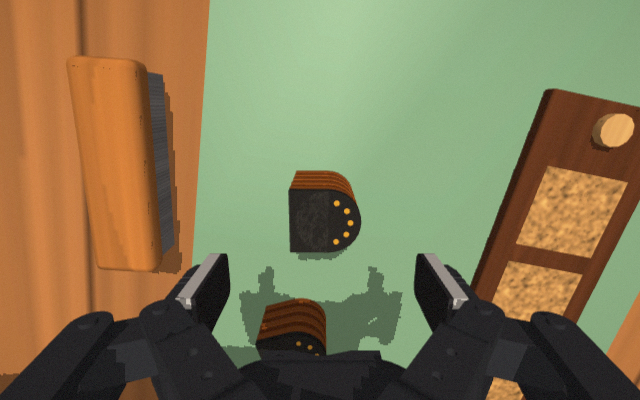

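```bash
python3 -m handwheel '[[0.085,[0.023,0.0005,-0.001],[0,0,0]],[0.085,[0.023,0.0005,0],[0,0,0]],[0.085,[0.023,0,0],[0,0,0]],[0.085,[0.021,0,0],[0,0,0]],[0.085,[0,0,0],[0,0,0]],[0.04,[0,0,0],[0,0,0]],[0.04,[0,0,0],[0,0,0]],[0.04,[0,0,0],[0,0,0]],[0.04,[0,0,0],[0,0,0]],[0.04,[0,0,0],[0,0,0]]]' 40
python3 -m handwheel '[[0.03,[0,0,0],[0,0,0]],[0.03,[0,0,0],[0,0,0]],[0.03,[0,0,0],[0,0,0]],[0.03,[0,0,0],[0,0,0]]]' 40
```

```text
t: 5.67
tool_pos: [0.4471, 0.0547, 0.0241]
tool_rot: [1.08, 1.283, -1.076]
contact_force: [-1.7, -0.3, 7.4]
opening: 0.0452
t: 6.0
tool_pos: [0.4472, 0.0547, 0.0241]
tool_rot: [1.08, 1.283, -1.076]
contact_force: [-1.8, -0.3, 7.3]
opening: 0.0451
```

```bash
python3 -m handwheel '[[0.03,[-0.01,0,0],[0,0,0]],[0.03,[-0.03,0,0],[0,0,0]],[0.03,[-0.04,0,0],[0,0,0]],[0.03,[-0.04,0,0],[0,0,0]],[0.03,[0,0,0],[5.5,0,0]],[0.03,[0,0,0],[5.6,0,0]],[0.03,[0,0,0],[0,0,0]],[0.03,[0,0,0],[0,0,0]]]' 40
python3 - <<'E'
from h import *
im=ctrl.get_image('wrist');cv2.imwrite('pics/w3.png',im[:,:,::-1])
E
python3 plan.py .6355 -.167 .14 -1
```

```text
t: 6.67
tool_pos: [0.4449, 0.0549, 0.1419]
tool_rot: [1.221, 1.201, -1.22]
contact_force: [-0.5, 0.7, -0.9]
opening: 0.0458
t 6.7167 pos [0.4447 0.0549 0.1413] yaw -0.91 tilt 0.02 open 0.0455
turn ax 0.09 then shift [0.0013 0.1947 0.2185] n 0.293
```

View pics/w3.png

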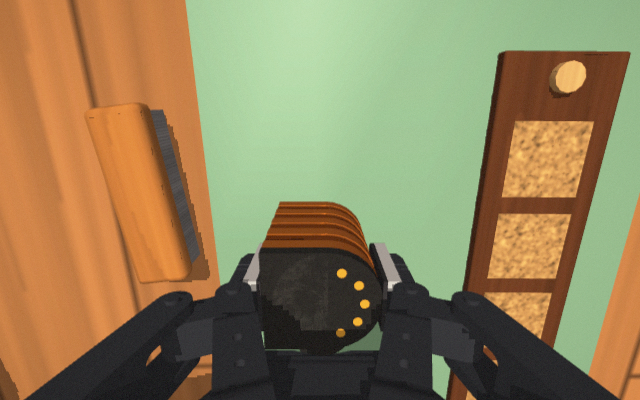

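```bash
python3 -m handwheel '[[0.03,[0,0.0195,0.0219],[0,0,0]],[0.03,[0,0.0195,0.0219],[0,0,0]],[0.03,[0,0.0195,0.0219],[0,0,0]],[0.03,[0,0.0195,0.0219],[0,0,0]],[0.03,[0,0.0195,0.0219],[0,0,0]],[0.03,[0,0.0195,0.0219],[0,0,0]],[0.03,[0,0.0195,0.0219],[0,0,0]],[0.03,[0,0.0195,0.0219],[0,0,0]],[0.03,[0,0.0195,0.0219],[0,0,0]],[0.03,[0,0.0195,0.0219],[0,0,0]]]' 40
python3 -m handwheel '[[0.03,[0,0,0],[0,0,0]],[0.03,[0,0,0],[0,0,0]]]'
python3 - <<'E'
from h import *
im=ctrl.get_image('wrist');cv2.imwrite('pics/w4.png',im[:,:,::-1])
p=ctrl.get_obs()['tool_pos'];print(np.round(fit(im,cam('wrist'),63,p[:2],p[2]-.024),4))
cv2.imwrite('pics/s4.png',ctrl.get_image('scene')[:,:,::-1])
E
python3 plan.py .6355 -.167 .04 -1
```

```text
t: 7.55
tool_pos: [0.6362, -0.1687, 0.1401]
tool_rot: [1.221, 1.203, -1.222]
contact_force: [-0.5, 0.4, -1.3]
opening: 0.0456
t: 7.72
tool_pos: [0.6359, -0.1685, 0.14]
tool_rot: [1.223, 1.203, -1.224]
contact_force: [-0.8, 0.4, -1.0]
opening: 0.0453
[ 6.4750e-01 -1.6330e-01  2.1996e+00  1.8400e-01  5.8523e+04]
t 7.8167 pos [ 0.6351 -0.167   0.1403] yaw -0.99 tilt 0.13 open 0.0454
turn ax 0.01 then shift [ 0.1003  0.0004 -0.    ] n 0.1
```

View pics/w4.png

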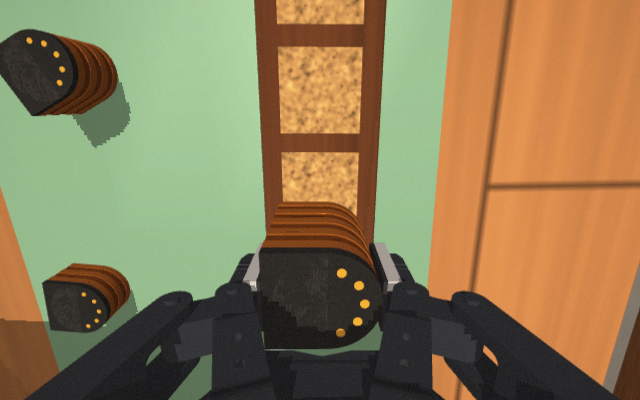

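View pics/s4.png

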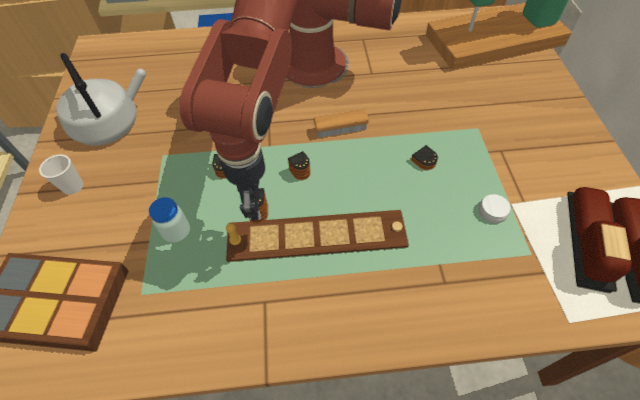

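Run:
```python
from h import *
c=cam('wrist');print(unproj(c,[(262,248),(265,347),(318,247),(318,347),(382,297)],.1793).round(4))
# pads from this view, x of board edges
print(unproj(c,[(280,46),(364,46),(277,134),(363,133),(281,152),(360,151),],.012).round(4))
```

```text
[[ 0.6147 -0.1427]
 [ 0.6128 -0.1858]
 [ 0.6348 -0.1427]
 [ 0.6339 -0.1862]
 [ 0.6585 -0.1637]]
[[ 0.6052 -0.05  ]
 [ 0.6706 -0.0511]
 [ 0.5989 -0.1174]
 [ 0.6712 -0.1178]
 [ 0.6014 -0.1326]
 [ 0.6689 -0.1329]]
```

```bash
python3 -m handwheel '[[0.03,[0.025,0,0.0015],[0,0,0]],[0.03,[0.025,0,0],[0,0,0]],[0.03,[0.025,0,0],[0,0,0]],[0.03,[0.015,0,0],[0,0,0]],[0.03,[0.006,0,0],[0,0,0]],[0.03,[0.003,0,0],[0,0,0]],[0.03,[0,0,0],[0,0,0]],[0.03,[0,0,0],[0,0,0]]]' 40
python3 plan.py .6355 -.168 .036 -1
```

```text
t: 8.48
tool_pos: [0.637, -0.1694, 0.0441]
tool_rot: [1.223, 1.198, -1.221]
contact_force: [0.1, -0.1, -0.6]
opening: 0.0452
t 8.4833 pos [ 0.637  -0.1694  0.0441] yaw -1.03 tilt 0.15 open 0.0452
turn ax -0.03 then shift [ 0.0081 -0.0015 -0.0014] n 0.008
```

```bash
python3 -m handwheel '[[0.03,[0.002,0,0],[0,0,0]],[0.03,[0.002,0,0],[0,0,0]],[0.03,[0,0,0],[0,0,0]]]' 40;python3 -m handwheel '[[0.03,[0.0015,0,0],[0,0,0]],[0.03,[0,0,0],[0,0,0]],[0.03,[0,0,0],[0,0,0]]]' 40;python3 -m handwheel '[[0.03,[0.0015,0,0],[0,0,0]],[0.03,[0,0,0],[0,0,0]],[0.03,[0,0,0],[0,0,0]]]' 40
```

```text
t: 8.73
tool_pos: [0.6362, -0.1693, 0.0388]
tool_rot: [1.223, 1.2, -1.222]
contact_force: [-0.0, -0.3, -0.8]
opening: 0.0457
t: 8.98
tool_pos: [0.6359, -0.1692, 0.0367]
tool_rot: [1.223, 1.201, -1.223]
contact_force: [0.3, -0.4, -0.2]
opening: 0.0454
t: 9.23
tool_pos: [0.6362, -0.1693, 0.0362]
tool_rot: [1.223, 1.2, -1.222]
contact_force: [-2.6, 0.8, 4.7]
opening: 0.0454
```

```bash
python3 -m handwheel '[[0.06,[0,0,0],[0,0,0]],[0.075,[0,0,0],[0,0,0]],[0.075,[0,0,0],[0,0,0]],[0.075,[-0.005,0,0],[0,0,0]],[0.075,[-0.02,0,0],[0,0,0]],[0.08,[-0.03,0,0],[0,0,0]],[0.08,[-0.035,0,0],[0,0,0]],[0.08,[-0.03,0,-0.02],[0,0,0]],[0.08,[-0.01,0,-0.03],[0,0,0]],[0.08,[0,0,0],[0,0,0]]]' 40
python3 - <<'E'
from h import *
im=ctrl.get_image('wrist');cv2.imwrite('pics/w5.png',im[:,:,::-1])
print(np.round(fit(im,cam('wrist'),63,(.636,-.167),.012),4))
E
python3 plan.py .443 -.068 .11 26
```

```text
t: 10.07
tool_pos: [0.6395, -0.1162, 0.1711]
tool_rot: [1.224, 1.195, -1.214]
contact_force: [-0.4, -0.0, -0.6]
opening: 0.0798
[ 6.3570e-01 -1.6740e-01 -1.8611e+00  9.6330e-01  2.3020e+03]
t 10.1167 pos [ 0.6383 -0.1177  0.1684] yaw -0.89 tilt 0.28 open 0.0797
turn ax -26.89 then shift [ 0.0584 -0.1537 -0.1303] n 0.21
```

View pics/w5.png

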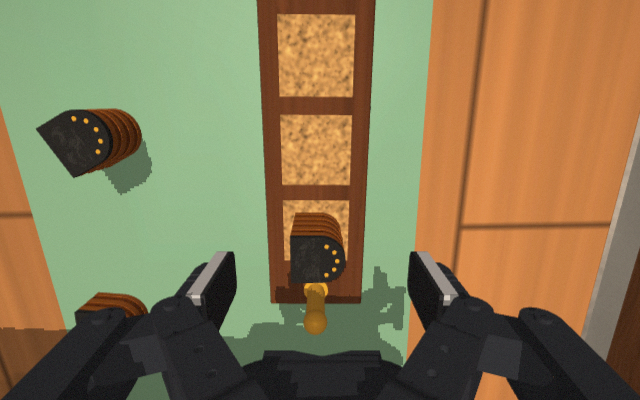

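```bash
python3 -m handwheel '[[0.085,[0,0,0],[-6.7,0,0]],[0.085,[0,0,0],[-6.7,0,0]],[0.085,[0,0,0],[-6.7,0,0]],[0.085,[0,0,0],[-6.8,0,0]]]' 40
python3 -m handwheel '[[0.085,[0.0097,-0.0256,-0.0217],[0,0,0]],[0.085,[0.0097,-0.0256,-0.0217],[0,0,0]],[0.085,[0.0097,-0.0256,-0.0217],[0,0,0]],[0.085,[0.0097,-0.0256,-0.0217],[0,0,0]],[0.085,[0.0097,-0.0256,-0.0217],[0,0,0]],[0.085,[0.0097,-0.0256,-0.0217],[0,0,0]],[0.085,[0,0,0],[0,0,0]],[0.085,[0,0,0],[0,0,0]],[0.085,[0,0,0],[0,0,0]]]' 40
python3 - <<'E'
from h import *
im=ctrl.get_image('wrist');cv2.imwrite('pics/w6.png',im[:,:,::-1])
print(np.round(fit(im,cam('wrist'),50,(.444,-.068)),4))
E
python3 plan.py .444 -.068 .012 26
```

```text
t: 10.45
tool_pos: [0.636, -0.1197, 0.1637]
tool_rot: [0.866, 1.393, -0.868]
contact_force: [-0.6, 0.1, 0.1]
opening: 0.0851
t: 11.2
tool_pos: [0.4422, -0.0695, 0.1072]
tool_rot: [0.871, 1.388, -0.871]
contact_force: [-0.3, 0.0, 0.5]
opening: 0.0852
[ 4.44200e-01 -6.78000e-02  2.58934e+01  9.74600e-01  4.38500e+03]
t 11.25 pos [ 0.4432 -0.0698  0.108 ] yaw 25.83 tilt 0.12 open 0.0854
turn ax -0.17 then shift [ 0.096   0.0015 -0.0012] n 0.096
```

```bash
python3 -m handwheel '[[0.085,[0.023,0.0008,-0.001],[0,0,0]],[0.085,[0.023,0.0008,-0.0004],[0,0,0]],[0.085,[0.023,0,0],[0,0,0]],[0.085,[0.022,0,0],[0,0,0]],[0.085,[0,0,0],[0,0,0]],[0.085,[0,0,0],[0,0,0]],[0.03,[0,0,0],[0,0,0]],[0.03,[0,0,0],[0,0,0]],[0.03,[0,0,0],[0,0,0]],[0.03,[0,0,0],[0,0,0]]]' 40
python3 -m handwheel '[[0.03,[0,0,0],[0,0,0]],[0.03,[0,0,0],[0,0,0]],[0.03,[0,0,0],[0,0,0]],[0.03,[0,0,0],[0,0,0]]]' 40
python3 -m handwheel '[[0.03,[-0.01,0,0],[0,0,0]],[0.03,[-0.03,0,0],[0,0,0]],[0.03,[-0.035,0,0],[0,0,0]],[0.03,[-0.035,0,0],[0,0,0]],[0.03,[0,0,0],[6.7,0,0]],[0.03,[0,0,0],[6.7,0,0]],[0.03,[0,0,0],[6.7,0,0]],[0.03,[0,0,0],[6.7,0,0]],[0.03,[0,0,0],[0,0,0]],[0.03,[0,0,0],[0,0,0]]]' 40
python3 plan.py .6365 -.0855 .13 -1
```

```text
t: 12.08
tool_pos: [0.4444, -0.0677, 0.0181]
tool_rot: [0.871, 1.386, -0.87]
contact_force: [-1.4, -0.3, 6.8]
opening: 0.0491
t: 12.42
tool_pos: [0.4444, -0.0677, 0.0182]
tool_rot: [0.871, 1.386, -0.87]
contact_force: [-1.1, -1.4, 7.3]
opening: 0.0492
t: 13.25
tool_pos: [0.4425, -0.0669, 0.1264]
tool_rot: [1.219, 1.203, -1.219]
contact_force: [0.6, -0.4, -1.6]
opening: 0.0493
t 13.25 pos [ 0.4425 -0.0669  0.1264] yaw -0.78 tilt 0.02 open 0.0493
turn ax 0.22 then shift [-0.0036  0.1943  0.0152] n 0.195
```

```bash
python3 -m handwheel '[[0.03,[0,0.0243,0.0019],[0,0,0]],[0.03,[0,0.0243,0.0019],[0,0,0]],[0.03,[0,0.0243,0.0019],[0,0,0]],[0.03,[0,0.0243,0.0019],[0,0,0]],[0.03,[0,0.0243,0.0019],[0,0,0]],[0.03,[0,0.0243,0.0019],[0,0,0]],[0.03,[0,0.0243,0.0019],[0,0,0]],[0.03,[0,0.0243,0.0019],[0,0,0]],[0.03,[0,0,0],[0,0,0]],[0.03,[0,0,0],[0,0,0]]]' 40
python3 - <<'E'
from h import *
im=ctrl.get_image('wrist');cv2.imwrite('pics/w7.png',im[:,:,::-1])
E
python3 plan.py .637 -.0855 .034 -1
```

```text
t: 14.08
tool_pos: [0.6372, -0.0855, 0.1257]
tool_rot: [1.219, 1.203, -1.22]
contact_force: [-0.5, 0.3, -0.3]
opening: 0.0493
t 14.1333 pos [ 0.6364 -0.0853  0.1256] yaw -0.85 tilt 0.08 open 0.049
turn ax 0.15 then shift [0.0916 0.0006 0.0002] n 0.092
```

View pics/w7.png

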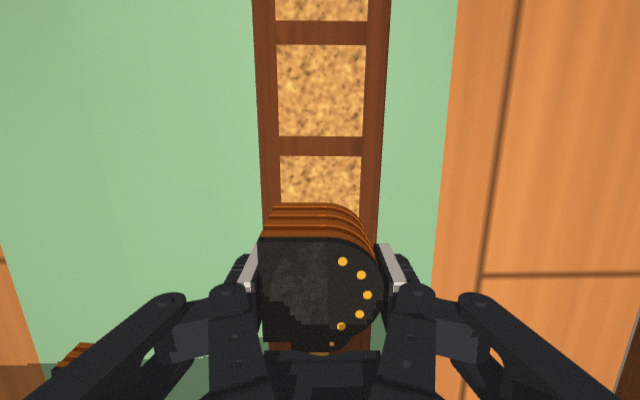

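```bash
python3 -m handwheel '[[0.03,[0.025,0,0],[0,0,0]],[0.03,[0.025,0,0],[0,0,0]],[0.03,[0.025,0,0],[0,0,0]],[0.03,[0.01,0,0],[0,0,0]],[0.03,[0.004,0,0],[0,0,0]],[0.03,[0,0,0],[0,0,0]],[0.03,[0,0,0],[0,0,0]],[0.03,[0.002,0,0],[0,0,0]],[0.03,[0,0,0],[0,0,0]],[0.03,[0,0,0],[0,0,0]]]' 40
python3 -m handwheel '[[0.03,[0.0015,0,0],[0,0,0]],[0.03,[0,0,0],[0,0,0]],[0.03,[0,0,0],[0,0,0]]]' 40
```

```text
t: 14.97
tool_pos: [0.6376, -0.0856, 0.0364]
tool_rot: [1.222, 1.2, -1.22]
contact_force: [0.3, -0.3, -0.6]
opening: 0.0491
t: 15.22
tool_pos: [0.6368, -0.0855, 0.0336]
tool_rot: [1.221, 1.201, -1.221]
contact_force: [0.7, -0.6, 0.5]
opening: 0.0494
```

```bash
python3 -m handwheel '[[0.03,[0.0015,0,0],[0,0,0]],[0.03,[0,0,0],[0,0,0]],[0.03,[0,0,0],[0,0,0]]]' 40
python3 -m handwheel '[[0.03,[0.0015,0,0],[0,0,0]],[0.03,[0,0,0],[0,0,0]],[0.03,[0,0,0],[0,0,0]]]' 40
```

```text
t: 15.47
tool_pos: [0.6366, -0.0854, 0.0319]
tool_rot: [1.221, 1.202, -1.222]
contact_force: [0.1, -0.0, 0.1]
opening: 0.0494
t: 15.72
tool_pos: [0.6367, -0.0854, 0.0305]
tool_rot: [1.221, 1.202, -1.222]
contact_force: [0.4, -0.7, 0.0]
opening: 0.0491
```

```bash
python3 -m handwheel '[[0.03,[0.001,0,0],[0,0,0]],[0.03,[0,0,0],[0,0,0]],[0.03,[0,0,0],[0,0,0]]]' 40
```

```text
t: 15.97
tool_pos: [0.6369, -0.0855, 0.0303]
tool_rot: [1.221, 1.201, -1.221]
contact_force: [-2.6, 0.7, 3.9]
opening: 0.0492
```

Contact at the expected height; release.

```bash
python3 -m handwheel '[[0.06,[0,0,0],[0,0,0]],[0.075,[0,0,0],[0,0,0]],[0.075,[0,0,0],[0,0,0]],[0.075,[-0.005,0,0],[0,0,0]],[0.075,[-0.02,0,0],[0,0,0]],[0.08,[-0.03,0,0],[0,0,0]],[0.08,[-0.035,0,0],[0,0,0]],[0.08,[-0.03,0,-0.02],[0,0,0]],[0.08,[-0.01,0,-0.03],[0,0,0]],[0.08,[0,0,0],[0,0,0]]]' 40
python3 -m handwheel '[[0.08,[0,0,0],[0,0,0]],[0.08,[0,0,0],[0,0,0]]]'
python3 - <<'E'
from h import *
im=ctrl.get_image('wrist');cv2.imwrite('pics/w8.png',im[:,:,::-1])
print(np.round(fit(im,cam('wrist'),50,(.637,-.085),.012),4))
E
python3 plan.py .413 -.268 .13 -7
```

```text
t: 16.8
tool_pos: [0.6403, -0.0323, 0.1654]
tool_rot: [1.224, 1.197, -1.212]
contact_force: [0.8, -0.3, -0.1]
opening: 0.0797
t: 16.97
tool_pos: [0.6372, -0.0355, 0.1589]
tool_rot: [1.22, 1.202, -1.222]
contact_force: [-0.5, 0.2, 0.6]
opening: 0.0799
[ 6.3750e-01 -8.3900e-02 -1.0121e+00  9.7160e-01  2.7120e+03]
t 17.0167 pos [ 0.6368 -0.0358  0.1582] yaw -0.97 tilt 0.13 open 0.0802
turn ax 6.03 then shift [ 0.0282 -0.1939  0.2577] n 0.324
```

View pics/w8.png

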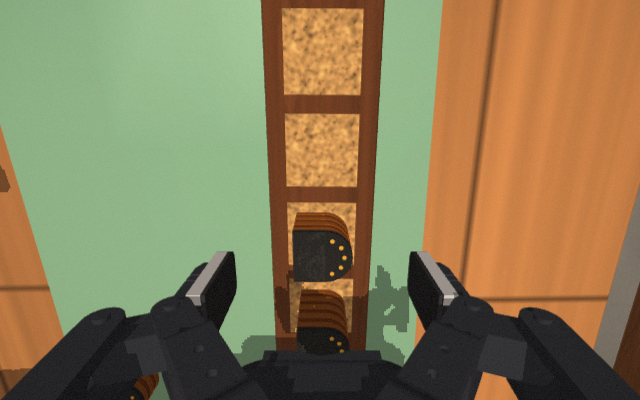

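```bash
python3 -m handwheel '[[0.085,[0,0,0],[6,0,0]],[0.085,[0.0032,-0.0215,0.0286],[0,0,0]],[0.085,[0.0032,-0.0215,0.0286],[0,0,0]],[0.085,[0.0032,-0.0215,0.0286],[0,0,0]],[0.085,[0.0032,-0.0215,0.0286],[0,0,0]],[0.085,[0.0032,-0.0215,0.0286],[0,0,0]],[0.085,[0.0032,-0.0215,0.0286],[0,0,0]],[0.085,[0.0032,-0.0215,0.0286],[0,0,0]],[0.085,[0.0032,-0.0215,0.0286],[0,0,0]],[0.085,[0.0032,-0.0215,0.0286],[0,0,0]]]' 40
python3 -m handwheel '[[0.085,[0,0,0],[0,0,0]],[0.085,[0,0,0],[0,0,0]]]'
python3 - <<'E'
from h import *
im=ctrl.get_image('wrist');cv2.imwrite('pics/w9.png',im[:,:,::-1])
print(np.round(fit(im,cam('wrist'),37,(.413,-.268)),4))
E
python3 plan.py .413 -.268 .008 -7
```

```text
t: 17.85
tool_pos: [0.412, -0.2687, 0.1293]
tool_rot: [1.299, 1.151, -1.3]
contact_force: [0.2, -0.2, 0.1]
opening: 0.085
t: 18.02
tool_pos: [0.4123, -0.2687, 0.1293]
tool_rot: [1.302, 1.15, -1.302]
contact_force: [-0.2, 0.3, 0.3]
opening: 0.0852
[ 4.1390e-01 -2.6780e-01 -6.1436e+00  9.7810e-01  3.8130e+03]
t 18.0667 pos [ 0.4133 -0.268   0.1297] yaw -7.11 tilt 0.11 open 0.0851
turn ax -0.11 then shift [ 1.217e-01 -3.000e-04  1.000e-04] n 0.122
```

View pics/w9.png

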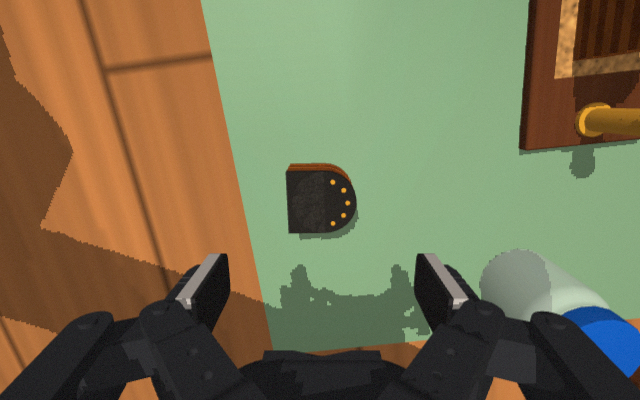

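```bash
python3 -m handwheel '[[0.085,[0.025,0.0005,0],[-1,0,0]],[0.085,[0.025,0,0],[0,0,0]],[0.085,[0.025,0,0],[0,0,0]],[0.085,[0.025,0,0],[0,0,0]],[0.085,[0.018,0,0],[0,0,0]],[0.085,[0.005,0,0],[0,0,0]],[0.085,[0,0,0],[0,0,0]],[0.085,[0,0,0],[0,0,0]]]' 40
python3 -m handwheel '[[0.03,[0,0,0],[0,0,0]],[0.03,[0,0,0],[0,0,0]],[0.03,[0,0,0],[0,0,0]],[0.03,[0,0,0],[0,0,0]],[0.03,[0,0,0],[0,0,0]],[0.03,[0,0,0],[0,0,0]],[0.03,[0,0,0],[0,0,0]]]' 40
python3 -m handwheel '[[0.03,[-0.01,0,0],[0,0,0]],[0.03,[-0.03,0,0],[0,0,0]],[0.03,[-0.04,0,0],[0,0,0]],[0.03,[-0.04,0,0],[0,0,0]],[0.03,[0,0,0],[-5,0,0]],[0.03,[0,0,0],[0,0,0]],[0.03,[0,0,0],[0,0,0]]]' 40
python3 plan.py .6387 -.0038 .13 -1
```

```text
t: 18.73
tool_pos: [0.4156, -0.2674, 0.0083]
tool_rot: [1.285, 1.158, -1.284]
contact_force: [-0.6, -0.1, 0.0]
opening: 0.0851
t: 19.32
tool_pos: [0.4159, -0.2685, 0.0095]
tool_rot: [1.285, 1.155, -1.284]
contact_force: [-0.4, 1.3, 6.1]
opening: 0.0532
t: 19.9
tool_pos: [0.4146, -0.2674, 0.128]
tool_rot: [1.223, 1.2, -1.223]
contact_force: [0.0, 0.2, -1.2]
opening: 0.0532
t 19.9 pos [ 0.4146 -0.2674  0.128 ] yaw -1.07 tilt 0.01 open 0.0532
turn ax -0.07 then shift [-0.002   0.2195 -0.2674] n 0.346
```

```bash
python3 -m handwheel '[[0.03,[0,0.022,-0.0267],[0,0,0]],[0.03,[0,0.022,-0.0267],[0,0,0]],[0.03,[0,0.022,-0.0267],[0,0,0]],[0.03,[0,0.022,-0.0267],[0,0,0]],[0.03,[0,0.022,-0.0267],[0,0,0]],[0.03,[0,0.022,-0.0267],[0,0,0]],[0.03,[0,0.022,-0.0267],[0,0,0]],[0.03,[0,0.022,-0.0267],[0,0,0]],[0.03,[0,0.022,-0.0267],[0,0,0]],[0.03,[0,0.022,-0.0267],[0,0,0]]]' 40
python3 -m handwheel '[[0.03,[0,0,0],[0,0,0]],[0.03,[0,0,0],[0,0,0]],[0.03,[0,0,0],[0,0,0]]]' 40
python3 - <<'E'
from h import *
im=ctrl.get_image('wrist');cv2.imwrite('pics/w10.png',im[:,:,::-1])
E
python3 plan.py .6387 -.0045 .026 -1
```

```text
t: 20.73
tool_pos: [0.6383, -0.0025, 0.1246]
tool_rot: [1.221, 1.205, -1.226]
contact_force: [-0.1, -0.9, -1.2]
opening: 0.0533
t: 20.98
tool_pos: [0.6377, -0.0042, 0.1253]
tool_rot: [1.22, 1.205, -1.225]
contact_force: [-0.5, -0.5, -0.3]
opening: 0.0534
t 21.0333 pos [ 0.6378 -0.0047  0.1258] yaw -1.02 tilt 0.21 open 0.053
turn ax -0.02 then shift [ 0.0998  0.0009 -0.0002] n 0.1
```

View pics/w10.png

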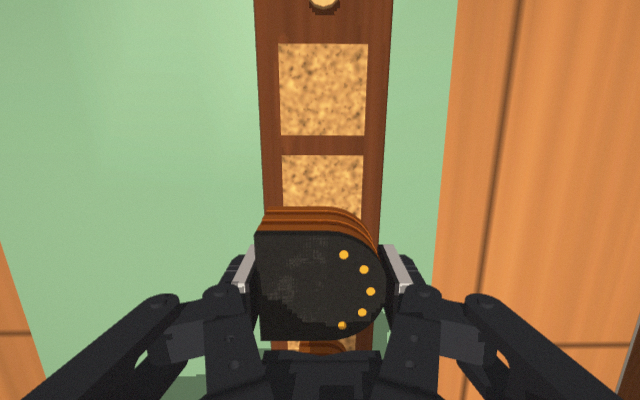

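Contact expected near z = 0.0215.

```bash
python3 -m handwheel '[[0.03,[0.025,0.0008,0],[0,0,0]],[0.03,[0.025,0,0],[0,0,0]],[0.03,[0.025,0,0],[0,0,0]],[0.03,[0.015,0,0],[0,0,0]],[0.03,[0.006,0,0],[0,0,0]],[0.03,[0.003,0,0],[0,0,0]],[0.03,[0,0,0],[0,0,0]],[0.03,[0,0,0],[0,0,0]],[0.03,[0,0,0],[0,0,0]]]' 40
python3 -m handwheel '[[0.03,[0.0015,0,0],[0,0,0]],[0.03,[0,0,0],[0,0,0]],[0.03,[0,0,0],[0,0,0]]]' 40
```

```text
t: 21.78
tool_pos: [0.6415, -0.0046, 0.0308]
tool_rot: [1.223, 1.199, -1.219]
contact_force: [-0.1, -0.5, -1.4]
opening: 0.0529
t: 22.03
tool_pos: [0.6404, -0.0043, 0.0278]
tool_rot: [1.222, 1.201, -1.221]
contact_force: [-0.1, -0.5, -1.1]
opening: 0.0534
```

```bash
python3 -m handwheel '[[0.03,[0.002,0,0],[0,0,0]],[0.03,[0.001,0,0],[0,0,0]],[0.03,[0,0,0],[0,0,0]],[0.03,[0,0,0],[0,0,0]]]' 40
python3 -m handwheel '[[0.03,[0.0015,0,0],[0,0,0]],[0.03,[0,0,0],[0,0,0]],[0.03,[0,0,0],[0,0,0]]]' 40
```

```text
t: 22.37
tool_pos: [0.6399, -0.0042, 0.024]
tool_rot: [1.221, 1.202, -1.222]
contact_force: [-0.6, 0.4, -1.1]
opening: 0.0533
t: 22.62
tool_pos: [0.64, -0.0043, 0.0226]
tool_rot: [1.221, 1.202, -1.222]
contact_force: [-0.2, 0.9, 0.1]
opening: 0.0527
```

```bash
python3 -m handwheel '[[0.03,[0.0015,0,0],[0,0,0]],[0.03,[0,0,0],[0,0,0]],[0.03,[0,0,0],[0,0,0]]]' 40
```

```text
t: 22.87
tool_pos: [0.6404, -0.0043, 0.0217]
tool_rot: [1.222, 1.201, -1.221]
contact_force: [-0.9, 0.0, 1.8]
opening: 0.0532
```

```bash
python3 -m handwheel '[[0.065,[0,0,0],[0,0,0]],[0.08,[0,0,0],[0,0,0]],[0.08,[0,0,0],[0,0,0]],[0.08,[-0.005,0,0],[0,0,0]],[0.08,[-0.02,0,0],[0,0,0]],[0.08,[-0.03,0,0],[0,0,0]],[0.08,[-0.035,0,0],[0,0,0]],[0.08,[-0.03,0,-0.02],[0,0,0]],[0.08,[-0.01,0,-0.03],[0,0,0]],[0.08,[0,0,0],[0,0,0]]]' 40
python3 -m handwheel '[[0.085,[0,0,0],[0,0,0]],[0.085,[0,0,0],[0,0,0]]]'
python3 - <<'E'
from h import *
im=ctrl.get_image('wrist');cv2.imwrite('pics/w11.png',im[:,:,::-1])
print(np.round(fit(im,cam('wrist'),37,(.639,-.004),.012),4))
E
python3 plan.py .444 .262 .12 34
```

```text
t: 23.7
tool_pos: [0.6436, 0.0492, 0.1573]
tool_rot: [1.225, 1.197, -1.212]
contact_force: [0.6, -0.2, -0.1]
opening: 0.0801
t: 23.87
tool_pos: [0.6404, 0.0455, 0.1507]
tool_rot: [1.22, 1.202, -1.222]
contact_force: [0.1, -1.0, -0.6]
opening: 0.0853
[ 6.4100e-01 -4.6000e-03 -1.9373e+00  9.6610e-01  3.0690e+03]
t 23.9167 pos [0.6401 0.0452 0.1499] yaw -0.97 tilt 0.13 open 0.0849
turn ax -34.97 then shift [ 0.0299 -0.0413 -0.2894] n 0.294
```

View pics/w11.png

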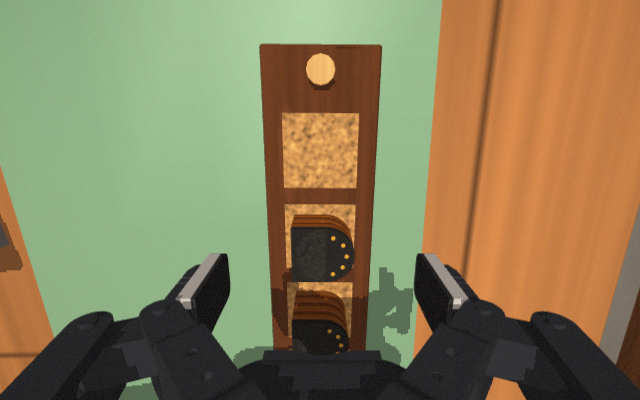

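```bash
python3 -m handwheel '[[0.085,[0,0,0],[-7,0,0]],[0.085,[0,0,0],[-7,0,0]],[0.085,[0,0,0],[-7,0,0]],[0.085,[0,0,0],[-7,0,0]],[0.085,[0,0,0],[-7,0,0]]]' 40
python3 -m handwheel '[[0.085,[0.003,-0.0041,-0.0289],[0,0,0]],[0.085,[0.003,-0.0041,-0.0289],[0,0,0]],[0.085,[0.003,-0.0041,-0.0289],[0,0,0]],[0.085,[0.003,-0.0041,-0.0289],[0,0,0]],[0.085,[0.003,-0.0041,-0.0289],[0,0,0]],[0.085,[0.003,-0.0041,-0.0289],[0,0,0]],[0.085,[0.003,-0.0041,-0.0289],[0,0,0]],[0.085,[0.003,-0.0041,-0.0289],[0,0,0]],[0.085,[0.003,-0.0041,-0.0289],[0,0,0]],[0.085,[0.003,-0.0041,-0.0289],[0,0,0]]]' 40
python3 -m handwheel '[[0.085,[0,0,0],[0,0,0]],[0.085,[0,0,0],[0,0,0]],[0.085,[0,0,0],[0,0,0]]]'
python3 - <<'E'
from h import *
im=ctrl.get_image('wrist');cv2.imwrite('pics/w12.png',im[:,:,::-1])
print(np.round(fit(im,cam('wrist'),24,(.444,.262)),4))
E
python3 plan.py .444 .262 .002 34
```

```text
t: 24.33
tool_pos: [0.64, 0.0446, 0.1494]
tool_rot: [0.757, 1.437, -0.759]
contact_force: [-0.7, 0.1, -0.3]
opening: 0.0852
t: 25.17
tool_pos: [0.4436, 0.2619, 0.1197]
tool_rot: [0.761, 1.434, -0.764]
contact_force: [0.1, 0.7, 0.8]
opening: 0.0851
t: 25.42
tool_pos: [0.4453, 0.2613, 0.1206]
tool_rot: [0.761, 1.433, -0.763]
contact_force: [0.3, -0.2, 0.2]
opening: 0.0848
[4.44000e-01 2.64500e-01 3.22375e+01 9.83200e-01 4.37900e+03]
t 25.4667 pos [0.4457 0.2612 0.1209] yaw 33.97 tilt 0.04 open 0.0854
turn ax -0.03 then shift [ 0.1189 -0.001  -0.0016] n 0.119
```

View pics/w12.png

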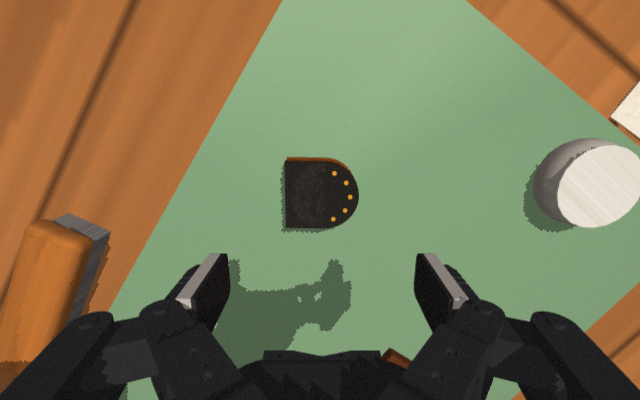

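```bash
python3 -m handwheel '[[0.085,[0.025,0,-0.0025],[1,0,0]],[0.085,[0.025,0,0],[0,0,0]],[0.085,[0.025,0,0],[0,0,0]],[0.085,[0.022,0,0],[0,0,0]],[0.085,[0.01,0,0],[0,0,0]],[0.085,[0.005,0,0],[0,0,0]],[0.085,[0,0,0],[0,0,0]],[0.085,[0,0,0],[0,0,0]],[0.085,[0,0,0],[0,0,0]]]' 40
python3 plan.py .444 .2635 .003 33
```

```text
t: 26.22
tool_pos: [0.4452, 0.2646, 0.011]
tool_rot: [0.777, 1.426, -0.773]
contact_force: [-0.7, 0.7, 0.0]
opening: 0.0853
t 26.2167 pos [0.4452 0.2646 0.011 ] yaw 33.03 tilt 0.17 open 0.0853
turn ax 0.03 then shift [ 0.008  -0.0016  0.0003] n 0.008
```

```bash
python3 -m handwheel '[[0.085,[0.003,-0.0005,0],[0,0,0]],[0.085,[0.002,0,0],[0,0,0]],[0.085,[0,0,0],[0,0,0]],[0.085,[0,0,0],[0,0,0]],[0.085,[0,0,0],[0,0,0]]]' 40
python3 plan.py .444 .2635 .003 33
```

```text
t: 26.63
tool_pos: [0.4434, 0.2641, 0.0044]
tool_rot: [0.775, 1.428, -0.774]
contact_force: [0.2, -0.6, 0.2]
opening: 0.0851
t 26.6333 pos [0.4434 0.2641 0.0044] yaw 33.06 tilt 0.01 open 0.0851
turn ax 0.06 then shift [0.0014 0.0002 0.0008] n 0.002
```

```bash
python3 -m handwheel '[[0.03,[0,0,0],[0,0,0]],[0.03,[0,0,0],[0,0,0]],[0.03,[0,0,0],[0,0,0]],[0.03,[0,0,0],[0,0,0]],[0.03,[0,0,0],[0,0,0]],[0.03,[0,0,0],[0,0,0]],[0.03,[0,0,0],[0,0,0]]]' 40
python3 -m handwheel '[[0.03,[-0.01,0,0],[0,0,0]],[0.03,[-0.03,0,0],[0,0,0]],[0.03,[-0.04,0,0],[0,0,0]],[0.03,[-0.04,0,0],[0,0,0]],[0.03,[0,0,0],[7,0,0]],[0.03,[0,0,0],[7,0,0]],[0.03,[0,0,0],[7,0,0]],[0.03,[0,0,0],[7,0,0]],[0.03,[0,0,0],[6,0,0]],[0.03,[0,0,0],[0,0,0]]]' 40
python3 -m handwheel '[[0.03,[0,0,0],[0,0,0]]]' 40
python3 plan.py .640 .078 .12 -1
```

```text
t: 27.22
tool_pos: [0.4437, 0.2641, 0.0047]
tool_rot: [0.775, 1.428, -0.774]
contact_force: [-1.3, -0.5, 4.0]
opening: 0.0569
t: 28.05
tool_pos: [0.4429, 0.2638, 0.1243]
tool_rot: [1.222, 1.201, -1.223]
contact_force: [0.5, 0.2, -1.0]
opening: 0.0567
t: 28.13
tool_pos: [0.443, 0.2639, 0.1243]
tool_rot: [1.219, 1.203, -1.22]
contact_force: [0.2, -0.0, -0.7]
opening: 0.0566
t 28.1333 pos [0.443  0.2639 0.1243] yaw -0.8 tilt 0.02 open 0.0566
turn ax 0.2 then shift [0.0043 0.2002 0.1824] n 0.271
```

```bash
python3 -m handwheel '[[0.03,[0,0.0222,0.0203],[0,0,0]],[0.03,[0,0.0222,0.0203],[0,0,0]],[0.03,[0,0.0222,0.0203],[0,0,0]],[0.03,[0,0.0222,0.0203],[0,0,0]],[0.03,[0,0.0222,0.0203],[0,0,0]],[0.03,[0,0.0222,0.0203],[0,0,0]],[0.03,[0,0.0222,0.0203],[0,0,0]],[0.03,[0,0.0222,0.0203],[0,0,0]],[0.03,[0,0.0222,0.0203],[0,0,0]]]' 40
python3 -m handwheel '[[0.03,[0,0,0],[0,0,0]],[0.03,[0,0,0],[0,0,0]],[0.03,[0,0,0],[0,0,0]],[0.03,[0,0,0],[0,0,0]]]' 40
python3 - <<'E'
from h import *
im=ctrl.get_image('wrist');cv2.imwrite('pics/w13.png',im[:,:,::-1])
E
python3 plan.py .640 .078 .0225 -1
```

```text
t: 28.88
tool_pos: [0.6408, 0.0768, 0.1241]
tool_rot: [1.219, 1.203, -1.22]
contact_force: [-0.7, 0.4, -0.1]
opening: 0.0569
t: 29.22
tool_pos: [0.6391, 0.0788, 0.1239]
tool_rot: [1.22, 1.203, -1.221]
contact_force: [-0.3, -0.6, -1.2]
opening: 0.0565
t 29.2667 pos [0.6391 0.079  0.1241] yaw -0.84 tilt 0.05 open 0.0568
turn ax 0.16 then shift [0.1016 0.0009 0.0009] n 0.102
```

View pics/w13.png

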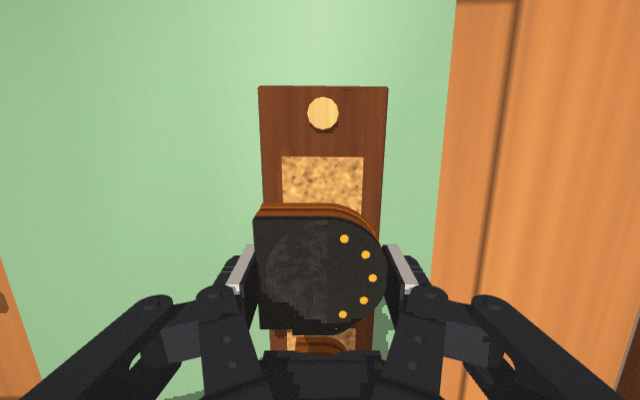

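```bash
python3 -m handwheel '[[0.03,[0.025,0.0008,0.0008],[0,0,0]],[0.03,[0.025,0,0],[0,0,0]],[0.03,[0.025,0,0],[0,0,0]],[0.03,[0.015,0,0],[0,0,0]],[0.03,[0.006,0,0],[0,0,0]],[0.03,[0.004,0,0],[0,0,0]],[0.03,[0,0,0],[0,0,0]],[0.03,[0,0,0],[0,0,0]],[0.03,[0,0,0],[0,0,0]],[0.03,[0,0,0],[0,0,0]]]' 40
python3 -m handwheel '[[0.03,[0.0015,0,0],[0,0,0]],[0.03,[0,0,0],[0,0,0]],[0.03,[0,0,0],[0,0,0]]]' 40
```

```text
t: 30.1
tool_pos: [0.642, 0.0772, 0.026]
tool_rot: [1.223, 1.199, -1.219]
contact_force: [0.9, -0.7, -1.3]
opening: 0.057
t: 30.35
tool_pos: [0.6409, 0.0771, 0.023]
tool_rot: [1.222, 1.201, -1.221]
contact_force: [0.5, 0.3, -0.3]
opening: 0.0567
```

```bash
python3 -m handwheel '[[0.03,[0.0015,0,0],[0,0,0]],[0.03,[0.0015,0,0],[0,0,0]],[0.03,[0,0,0],[0,0,0]],[0.03,[0,0,0],[0,0,0]]]' 40
python3 -m handwheel '[[0.03,[0.001,0,0],[0,0,0]],[0.03,[0,0,0],[0,0,0]],[0.03,[0,0,0],[0,0,0]]]' 40
```

```text
t: 30.68
tool_pos: [0.6406, 0.0772, 0.0195]
tool_rot: [1.221, 1.202, -1.222]
contact_force: [0.2, -0.1, -1.1]
opening: 0.0566
t: 30.93
tool_pos: [0.6408, 0.0772, 0.0188]
tool_rot: [1.221, 1.201, -1.221]
contact_force: [0.2, -0.4, -0.4]
opening: 0.0565
```

```bash
python3 -m handwheel '[[0.03,[0.001,0,0],[0,0,0]],[0.03,[0,0,0],[0,0,0]],[0.03,[0,0,0],[0,0,0]]]' 40
```

```text
t: 31.18
tool_pos: [0.6408, 0.0772, 0.0177]
tool_rot: [1.221, 1.201, -1.221]
contact_force: [0.4, 0.0, -1.1]
opening: 0.0567
```

```bash
python3 -m handwheel '[[0.03,[0.0013,0,0],[0,0,0]],[0.03,[0,0,0],[0,0,0]],[0.03,[0,0,0],[0,0,0]]]' 40
```

```text
t: 31.43
tool_pos: [0.6411, 0.0772, 0.0168]
tool_rot: [1.222, 1.201, -1.221]
contact_force: [-0.4, -0.3, 2.0]
opening: 0.0565
```

Contact; release and retreat.

```bash
python3 -m handwheel '[[0.065,[0,0,0],[0,0,0]],[0.08,[0,0,0],[0,0,0]],[0.08,[0,0,0],[0,0,0]],[0.08,[-0.005,0,0],[0,0,0]],[0.08,[-0.02,0,0],[0,0,0]],[0.08,[-0.03,0,0],[0,0,0]],[0.08,[-0.035,0,0],[0,0,0]],[0.08,[-0.035,0,-0.02],[0,0,0]],[0.08,[-0.03,0,-0.03],[0,0,0]],[0.08,[-0.02,-0.02,-0.02],[0,0,0]]]' 40
python3 -m handwheel '[[0.085,[-0.02,-0.02,-0.03],[0,0,0]],[0.085,[-0.02,-0.02,-0.03],[0,0,0]],[0.085,[-0.02,-0.02,-0.03],[0,0,0]],[0.085,[-0.02,-0.02,-0.03],[0,0,0]],[0.085,[0,-0.02,-0.03],[0,0,0]],[0.085,[0,0,0],[0,0,0]],[0.085,[0,0,0],[0,0,0]],[0.085,[0,0,0],[0,0,0]]]'
python3 - <<'E'
from h import *
P={24:(.640,.078),37:(.6387,-.0038),50:(.637,-.0857),63:(.6355,-.167)}
for n in('wrist','top'):
    im=ctrl.get_image(n);cv2.imwrite(f'pics/f_{n}.png',im[:,:,::-1])
    for h in D:
        try: print(n,h,np.round(fit(im,cam(n),h,P[h],.012),4))
        except Exception as e: print(n,h,e)
cv2.imwrite('pics/f_scene.png',ctrl.get_image('scene')[:,:,::-1])
E
```

```text
t: 32.27
tool_pos: [0.6251, 0.1482, 0.1962]
tool_rot: [1.227, 1.196, -1.216]
contact_force: [0.5, 0.8, 0.2]
opening: 0.08
t: 32.93
tool_pos: [0.5243, 0.2984, 0.2707]
tool_rot: [1.22, 1.201, -1.222]
contact_force: [-0.0, -0.2, 0.3]
opening: 0.0849
wrist 63 [5.2380e-01 5.6200e-02 0.0000e+00 0.0000e+00 6.9254e+04]
wrist 50 [5.2370e-01 4.4100e-02 0.0000e+00 0.0000e+00 6.9254e+04]
wrist 37 [5.2360e-01 3.1900e-02 0.0000e+00 0.0000e+00 6.9254e+04]
wrist 24 [5.2350e-01 1.9800e-02 0.0000e+00 0.0000e+00 6.9254e+04]
top 63 [ 6.3470e-01 -1.6820e-01 -4.9743e+00  9.0180e-01  2.1800e+02]
top 50 [ 6.370e-01 -8.570e-02 -9.700e-03  8.906e-01  2.460e+02]
top 37 [ 6.4000e-01 -5.8000e-03 -1.2696e+00  8.8460e-01  2.8100e+02]
top 24 [ 6.416e-01  7.660e-02 -8.775e-01  9.398e-01  3.380e+02]
```

View pics/f_wrist.png

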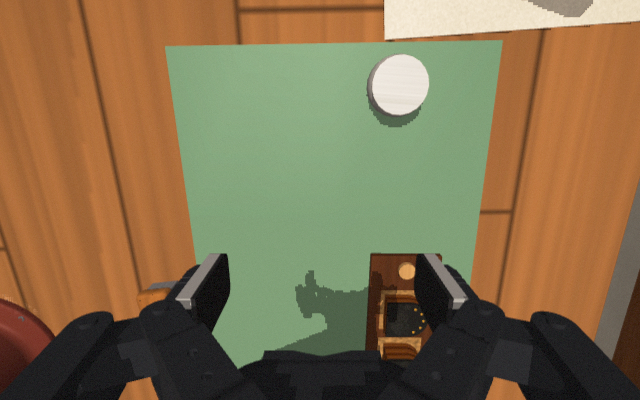

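View pics/f_scene.png

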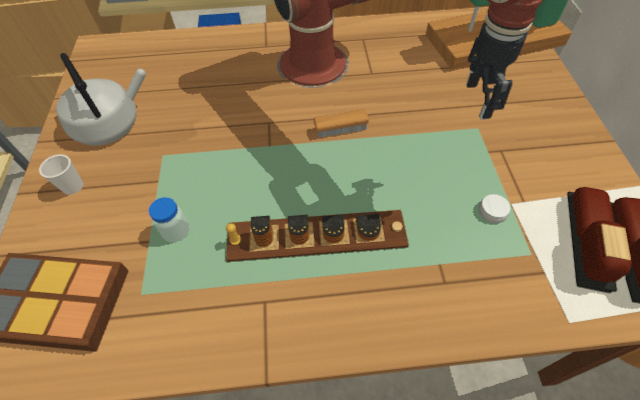

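View pics/f_top.png

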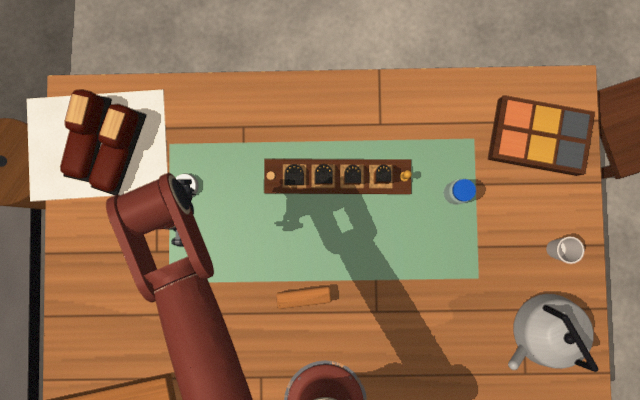

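The pictures show all four blocks upright on their pads, descending from the post at scene (234,235). The jar has not moved, and the gripper is clear. Top-view fits are all within about 3 mm of the pad centres.

```bash
python3 -c "
from station import ctrl
print(ctrl.finish_job())"
```

```text
the job is handed in; nothing more can be done
None
```

The four heel blocks stand on the cork pads in order of height: heel_63 on pad4 next to the post, heel_50 on pad3, heel_37 on pad2 and heel_24 on pad1. I gripped each one across its flat face and crown and set it down on light contact. The job was handed in at about 33 s.

- **Position and angle:** the final top-camera fits put every block within about 3 mm of its pad centre (limit 12 mm). The flat faces were within about 4° of parallel to the row (limit about 14°). That largest angle is heel_63's; the closer wrist view taken just after release put it within 1°.
- **Upright and clear:** in the final pictures all four blocks stand upright, the gripper touches nothing and the jar looks unmoved. I judged uprightness and the jar by eye and did not measure them.
- **Failed check:** the last wrist-camera fit was useless because the gripper hid the row. The final position check therefore rests on the top camera; wrist fits just after release for heel_63, heel_50 and heel_37 agreed with it to 2 mm. heel_24 had no wrist check after release.

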